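Turn over the reversible griddle plate

ROBOT

A 7-joint arm with a two-finger parallel gripper is mounted at the origin on a cart in front of the work surface, level with it; the furniture and walls round the work are solid. World frame = base frame: x ahead of the robot, y to its left, z up, the work surface at z = 0. Lengths are in m, angles in rad, forces in N, time in s.
With the tool pointing down it reaches from about 0.4 to 0.875 m from the base axis. Payload 6.5 kg.
Tool frame: the origin (TCP) lies at the very end of the fingers, on their centre line; the grasp point (between the pads) lies ctrl.pinch_z behind it (ctrl.pinch_z is the distance from the TCP to the grasp point, in m); z points along the fingers, y is the line along which they close (so a half turn about z gives the same grasp; the last joint's range is limited). The gripper opens to 85 mm and grips with 20 to 120 N. Pads are 22 mm wide; open, the fingers measure 114 mm over their backs; the gripper's body (76 mm by 85 mm) begins 54 mm behind the grasp point. The pads swing forward as they close: fully open they stand 13 mm farther back than shut.
Start: joints at [-1.235, 0.536, -0.004, 1.538, 0.003, 1.067, -0.071], TCP at [0.254, 0.598, 0.231] pointing down, gripper open.
Joint ranges: [-2.7, 2.7], [-0.37, 2.16], [-1.27, 1.26], [0.24, 2.4], [-1.31, 4.45], [0.19, 1.91], [-2.76, 2.76]. Speed limits (rad/s): [2.39, 2.39, 3.14, 3.14, 3.14, 3.14, 3.14].

INTERFACE

Orientations are given as a 3x3 rotation matrix whose columns are the frame's x, y, z axes.
In Python, from station import ctrl gives the robot as it stands.
- The arm moves only by the tool drive_tool, never from a script. Its argument "plan" is a list that holds one entry, the list of rows, each a list of 6 numbers: the shift along the tool's x, y, z normalised to -1 to 1, where 1 is 0.1 m, then the turn, a rotation vector about the tool's x, y, z normalised to -1 to 1, where 1 is 90 degrees. In form: [[[x, y, z, wx, wy, wz], ...]]. A call has 1 to 10 rows; each row is the pose to reach, as a shift and turn from the pose commanded when the call began, along the tool's axes at that moment; what a row does not reach only later rows make up. A row lasts 1/10 s, in which the tool goes at most 50 mm and 8.59 degrees, less where a joint would pass 70% of its speed; a pose out of reach is approached as far as the arm can. A call with a number of a shift or a turn outside -1 to 1 is refused whole. A call with a gripper value outside its range is refused whole. "jaw" is the finger opening in mm, from 0 to 85.4, set as the call begins (left out, the last holds). The fingers move at their own pace and stop on an object; "squeeze" is the grip in N (left out, the last holds). Time passes only in rows, so rows that repeat a pose let the fingers close. It gives the time, the measured TCP pose, the force, the opening and the grip force at its end, in the units of the state.
- ctrl.sense(): the state, without advancing time (a new reading comes with each control period).
- ctrl.grab_frame(name): name is "scene" or "top" or "wrist"; returns a dict with "color" (384x512x3 uint8, blue, green, red), "camera_matrix" (3x3 intrinsics, pixels), "R" (3x3) and "t" (3): a world point X has camera coordinates R X + t. Camera axes: x right, y down, z forward; pixel columns grow to the right and rows downward; lengths in m; the calibration is good to about 2 mm. A picture is of the moment at which its call begins. There is no depth.
- ctrl.sign_off(): hands the job in; it is judged then, once.
The state is a dict: "t": time; "joint_positions": joint angles; "dq": joint speeds; "effort": joint torques, N m; "tool_pos": TCP position; "tool_rot": TCP orientation; "contact_force": force on the tool from outside, world axes, zero at the start; "moment": the same for the moment, N m; "width": opening from 0.0 (shut) to 1.0 (fully open); "finger_force": force on a finger pad.
Only numpy, scipy, OpenCV 4.12 (cv2) and the standard library are available. Lean on these libraries where they do the work, as an engineer would, in place of code of your own. Each camera call takes 0.05 s, during which the arm holds its last target. There are 200 camera calls.

TASK

The table griddle carries a reversible plate, now ribbed side up. Turn the plate over so that the smooth side is up and seat it again fully home and flush on the griddle's two locating pins; because the pins differ, it then fits only with its handle on the opposite side, to the robot's right. Let go of it and leave the other things on the worktop where they are.

Things in the scene. Friction and masses are not known exactly. Their poses are not given: they have to be found in the camera images.
- griddle: table griddle, fixed to the worktop: black body 160 (x) x 148 (y) x 50 mm high on four feet, a light metal frame on top round a sunken well (80 x 116 mm, 16 mm deep), a dial on its front (-x) face. Origin: centre of its underside, on the worktop. z up; x points away from its front; y to the robot's left. The plate's slab lies on the frame, 50 mm above the worktop.
- seat (a point): point of the griddle at the middle of the frame's top plane, 50 mm above the griddle's origin; axes as the griddle's. A seated plate has its slab centre 5 mm above this point.
- big_pin (a point): tip centre of the big upright locating pin on the frame, at griddle x = +56 mm, y = 0: 16 mm diameter, 8 mm high, the top 2.5 mm tapered by 1.8 mm in radius.
- small_pin (a point): tip centre of the small upright locating pin on the frame, at griddle x = -48 mm, y = 0: 10 mm diameter, 8 mm high, with the same taper.
- plate_mid (a point): centre (half-way through the thickness) of the loose dark steel plate, about 0.34 to 0.56 kg: slab 150 (x) x 144 (y) x 10 mm. +z is the normal of the ribbed face, -z of the smooth one. Seven ribs, 3 mm high, along y within x = +-31, y = +-52 mm; face down they fit into the well. At the start it is seated, z up, axes along the griddle's.
- big_hole (a point): middle of the plate's big through hole, at plate x = +56 mm, y = 0: 17.6 mm diameter, 10 mm deep, 1.6 mm wider than the big pin. To fit smooth side up the plate must be turned about its own x axis, so that its y axis and handle point along griddle -y; at any other turn it stands on a pin.
- small_hole (a point): middle of the plate's small through hole, at plate x = -48 mm, y = 0: 11.6 mm diameter, 10 mm deep, 1.6 mm wider than the small pin.
- free_edge (a point): middle of the plate's edge opposite the handle, at plate x = 0, y = -72 mm, z = 0. When this edge is laid on the frame first, 72 mm to the griddle's +y side, and the handle is lowered but the holes miss the pins, the handle stops about 20 mm above its seated height.
- handle_bar (a point): middle of the handle bar, at plate x = 0, y = +115, z = 0 mm. The handle is a loop of 10 mm round bar in the plate's plane: a bar along plate x, 76 mm between its two side arms' axes, 38 mm free between bar and slab. Overhangs the griddle, axis 55 mm above the worktop when seated. Pinched lightly, the plate can turn about the bar in the fingers; pinched hard it tends to hold its angle.
- lemon: lemon, 78 x 55 x 56 mm, bystander.
- peeler: white peeler, 170 x 25 x 18 mm, bystander.
- egg_timer: red and white egg timer, 63 x 63 x 67 mm, bystander.
- onion: onion, 82 x 83 x 94 mm, bystander.
- garlic: garlic bulb, 60 x 57 x 58 mm, bystander.

How it is judged:
By the outcome, as a careful person would: the job done as asked, in the order asked, and still so for the second after the job is handed in, with the robot touching nothing.
It also fails if it takes over 72 s, if anything falls off the work surface, if the arm or the gripper's body presses on something with over 40 N, if the wrist force passes 120 N, or if a joint passes its speed limit or range.

## Working session

There is one attempt and no reset: what is moved stays moved. The work goes in short steps, Python scripts to look and compute and a tool call to move; the robot and the scene stay as the last step left them, time stands still between calls to the robot, and variables do not carry over. Pictures are saved under pics/ and viewed, at most 10 in all, crops included, and the job is handed in when it is done.

Besides the shell and the picture viewer there is one more tool, called after "Call:" by a JSON object that holds its "api" and its "payload", one argument or row to a line. drive_tool: Moves the arm, as the interface text tells. Its arguments: {"type":"object","properties":{"plan":{"type":"array"},"jaw":{"type":"number"},"squeeze":{"type":"number"}},"required":["plan"]}

```bash
mkdir -p pics; ls; python3 - <<'E'
from station import ctrl
import cv2,numpy as np
np.set_printoptions(precision=4,suppress=True)
s=ctrl.sense();print(s,ctrl.pinch_z)
fs=[ctrl.grab_frame(n) for n in("scene","top")]
for f in fs: print(f["camera_matrix"],f["R"],f["t"])
cv2.imwrite("pics/top.png",cv2.resize(fs[1]["color"],(768,576)))
cv2.imwrite("pics/scene.png",cv2.resize(fs[0]["color"],(768,576)))
E
```

```text
pics
{'t': 0.0, 'joint_positions': array([-1.2352,  0.5372, -0.0045,  1.5389,  0.0026,  1.0673, -0.0712]), 'dq': array([ 0.0014,  0.0013, -0.0005, -0.0017, -0.0014, -0.0001, -0.0015]), 'effort': array([  0.0005, -58.3408,   1.0491, -25.9098,   0.0124,   0.0098,
        -0.    ]), 'tool_pos': array([0.254 , 0.5977, 0.2304]), 'tool_rot': array([[-0.9204,  0.391 , -0.0006],
       [ 0.391 ,  0.9204, -0.0017],
       [-0.0001, -0.0017, -1.    ]]), 'contact_force': array([0.3471, 0.602 , 0.0027]), 'moment': array([ 0.0477, -0.0193, -0.0024]), 'finger_force': 0.0, 'width': 1.0008898445731875} 0.0187
[[384.3323   0.     258.6504]
 [  0.     384.3323 188.0472]
 [  0.       0.       1.    ]] [[ 0.5031 -0.8642 -0.0057]
 [-0.3684 -0.2084 -0.906 ]
 [ 0.7818  0.4579 -0.4232]] [-0.5229  0.2065  0.784 ]
[[388.0048   0.     258.1668]
 [  0.     388.0048 192.2077]
 [  0.       0.       1.    ]] [[ 0.0252 -0.9996 -0.0096]
 [-0.9973 -0.0245 -0.0692]
 [ 0.069   0.0114 -0.9976]] [-0.2769  0.5357  0.9123]
```

View pics/top.png

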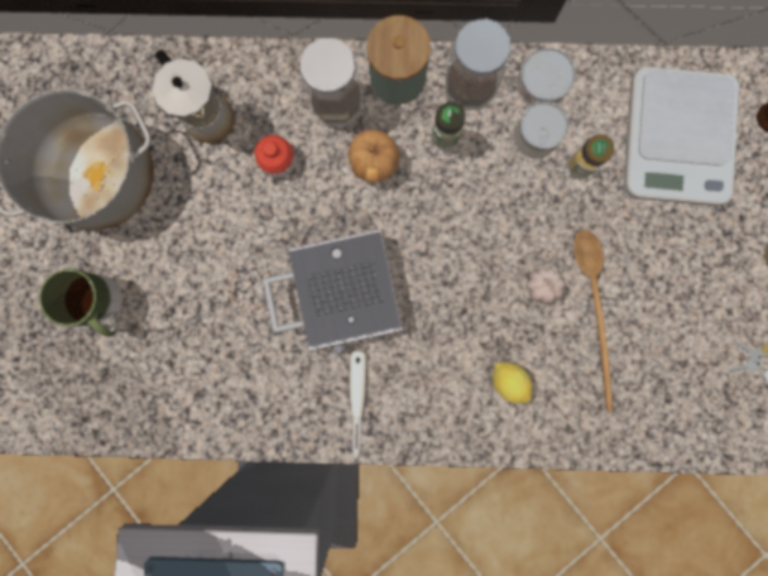

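View pics/scene.png

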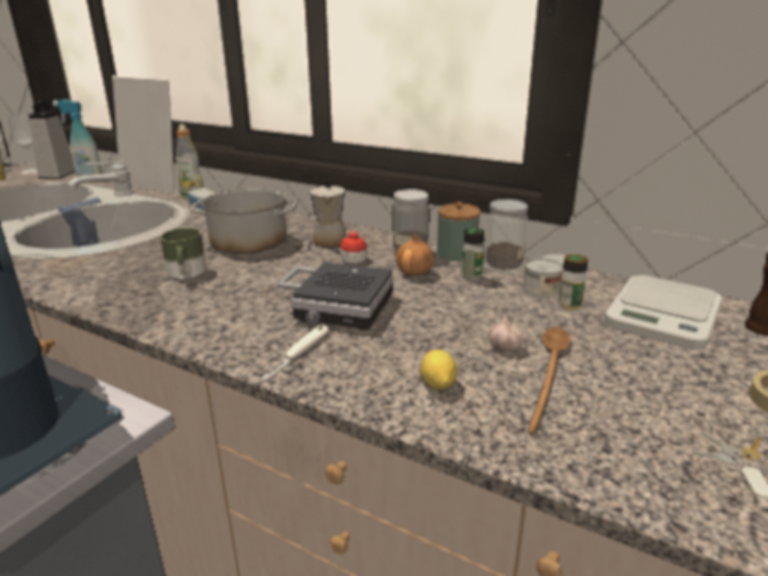

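Top view (768x576): the griddle is left of centre, with the big pin near (337,253), the small pin near (351,320) and the handle bar around (270,303). The peeler lies just in front of the griddle. The scene view shows clear space above it.

```bash
cat > h.py <<'E'
import numpy as np,cv2
from station import ctrl
np.set_printoptions(precision=4,suppress=True)
def ray(f,px,z):
    K,R,t=f["camera_matrix"],f["R"],f["t"]; d=R.T@np.linalg.inv(K)@[px[0],px[1],1]; c=-R.T@t
    return c+d*(z-c[2])/d[2]
def proj(f,X):
    p=f["camera_matrix"]@(f["R"]@np.asarray(X)+f["t"]); return p[:2]/p[2]
def delta(pos,rot):
    "row (normalised) from present pose to pos,rot"
    s=ctrl.sense(); R=s["tool_rot"]
    return np.r_[R.T@(np.array(pos)-s["tool_pos"])/0.1, cv2.Rodrigues(R.T@rot)[0].ravel()/(np.pi/2)]
E
python3 - <<'E'
from h import *
f=ctrl.grab_frame("top")
g=lambda u,v,z:ray(f,(u/1.5-.17,v/1.5-.17),z)
b=g(337,253,.058);s=g(351,320,.058);print("big",b,"small",s,"d",np.linalg.norm(b-s),"yaw",np.degrees(np.arctan2(*(b-s)[1::-1])))
c=[g(*p,.06) for p in((291,249),(380,235),(401,331),(308,348))];print("corners",c,np.mean(c,0))
for i in range(4): d=c[(i+1)%4]-c[i];print(np.linalg.norm(d),np.degrees(np.arctan2(d[1],d[0])))
print("bar ends",g(266,278,.055),g(273,331,.055))
im=f["color"][150:242,165:277];cv2.imwrite("pics/crop.png",cv2.resize(im,None,fx=7,fy=6.5,interpolation=cv2.INTER_CUBIC))
E
```

```text
big [ 0.5924 -0.1851  0.058 ] small [ 0.4903 -0.2096  0.058 ] d 0.10500833421155513 yaw 13.508444249981732
corners [array([ 0.5967, -0.1146,  0.06  ]), array([ 0.6215, -0.2504,  0.06  ]), array([ 0.4756, -0.2861,  0.06  ]), array([ 0.4463, -0.1459,  0.06  ])] [ 0.535  -0.1992  0.06  ]
0.13812708650759817 -79.62513644855852
0.15025784726368568 -166.27376203880092
0.14320698950346128 101.77824354795933
0.15355390429115942 11.773126115135083
bar ends [ 0.5515 -0.0768  0.055 ] [ 0.4706 -0.0908  0.055 ]
```

View pics/crop.png

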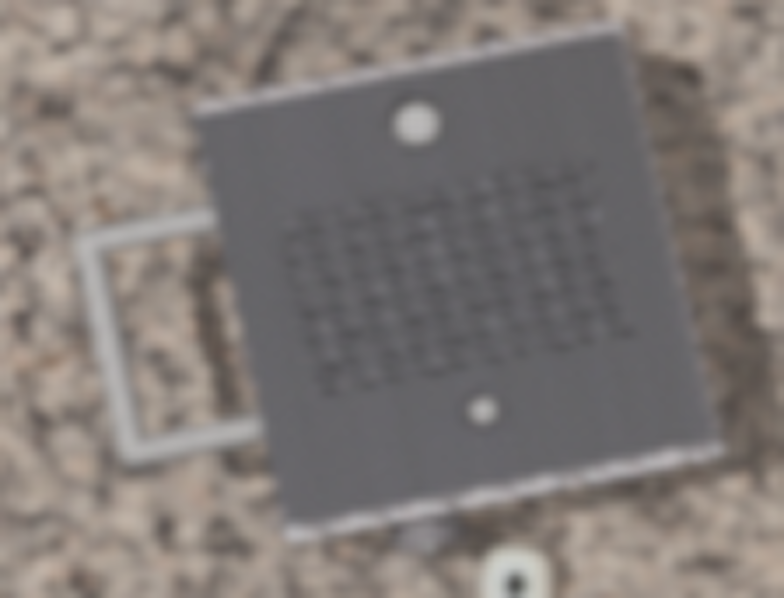

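The crop shows the big pin at (416,123), the small pin at (483,411) and the bar running from (90,243) to (130,452). Next I refine the pin centroids, which set the yaw.

```bash
python3 - <<'E'
from h import *
B=[];S=[]
for k in range(3):
    f=ctrl.grab_frame("top");g=cv2.cvtColor(f["color"],6).astype(float)
    def cen(u,v,r=5):
        u0,v0=int(round(u)),int(round(v));p=g[v0-r:v0+r+1,u0-r:u0+r+1];w=np.clip(p-130,0,None)
        yy,xx=np.mgrid[-r:r+1,-r:r+1];return u0+(w*xx).sum()/w.sum(),v0+(w*yy).sum()/w.sum()
    b=cen(165+416/7-.4,150+123/6.5-.4);s=cen(165+483/7-.4,150+411/6.5-.4,4)
    B.append(ray(f,b,.058));S.append(ray(f,s,.058))
b=np.mean(B,0);s=np.mean(S,0);u=(b-s)/np.linalg.norm(b-s);print(b,s,np.linalg.norm(b-s))
yaw=np.arctan2(u[1],u[0]);print("yaw",np.degrees(yaw))
seat=s+u*48;seat=s+(b-s)*48/104;print("seat",seat)
v=np.array([-u[1],u[0],0]);print("bar pred",seat+.115*v)
print("bar meas",[ray(f,(165+p/7-.43,150+q/6.5-.42),.055) for p,q in((90,243),(130,452))])
sn=ctrl.sense();print(sn["tool_pos"],sn["joint_positions"])
E
```

```text
[ 0.5923 -0.184   0.058 ] [ 0.4913 -0.209   0.058 ] 0.10399005835893944
yaw 13.891294852495598
seat [ 0.5379 -0.1975  0.058 ]
bar pred [ 0.5103 -0.0858  0.058 ]
bar meas [array([ 0.5474, -0.0776,  0.055 ]), array([ 0.4738, -0.0936,  0.055 ])]
[0.2541 0.5981 0.231 ] [-1.2352  0.5367 -0.0044  1.5382  0.0026  1.0673 -0.0712]
```

Call:
{"api": "drive_tool", "payload": {
  "plan": [
    [[-0.35, -0.35, 0, 0, 0, 0], [-0.7, -0.7, 0, 0, 0, 0], [-1, -1, 0, 0, 0, 0], [-1, -1, 0, 0, 0, 0]]
  ],
  "jaw": 40,
  "squeeze": 20
}}

```text
t: 0.7
tool_pos: [0.3111, 0.4608, 0.2313]
tool_rot: [[-0.917, 0.399, 0.002], [0.399, 0.917, -0.004], [-0.003, -0.003, -1.0]]
contact_force: [-0.4, 0.2, 0.5]
width: 0.472
finger_force: 0.0
```

Call:
{"api": "drive_tool", "payload": {
  "plan": [
    [[-0.35, -0.35, 0, 0, 0, 0], [-0.7, -0.7, 0, 0, 0, 0], [-1, -1, 0, 0, 0, 0], [-1, -1, 0, 0, 0, 0]]
  ]
}}

```text
t: 1.1
tool_pos: [0.3628, 0.3302, 0.2314]
tool_rot: [[-0.917, 0.399, 0.001], [0.399, 0.917, -0.003], [-0.002, -0.002, -1.0]]
contact_force: [-0.1, 1.0, 0.2]
width: 0.471
finger_force: 0.0
```

Call:
{"api": "drive_tool", "payload": {
  "plan": [
    [[-0.35, -0.35, 0, 0, 0, 0], [-0.7, -0.7, 0, 0, 0, 0], [-1, -1, 0, 0, 0, 0], [-1, -1, 0, 0, 0, 0]]
  ]
}}

```text
t: 1.5
tool_pos: [0.4151, 0.2, 0.2316]
tool_rot: [[-0.917, 0.399, 0.001], [0.399, 0.917, -0.002], [-0.002, -0.001, -1.0]]
contact_force: [0.0, -0.0, 0.6]
width: 0.467
finger_force: 0.0
```

Call:
{"api": "drive_tool", "payload": {
  "plan": [
    [[-0.35, -0.35, 0, 0, 0, 0], [-0.7, -0.7, 0, 0, 0, 0], [-1, -1, 0, 0, 0, 0], [-1, -1, 0, 0, 0, 0]]
  ]
}}

```text
t: 1.9
tool_pos: [0.468, 0.0692, 0.2317]
tool_rot: [[-0.917, 0.398, 0.002], [0.398, 0.917, -0.002], [-0.003, -0.001, -1.0]]
contact_force: [-0.0, 1.0, -0.3]
width: 0.468
finger_force: 0.0
```

Call:
{"api": "drive_tool", "payload": {
  "plan": [
    [[-0.35, -0.35, 0, 0, 0, 0], [-0.7, -0.7, 0, 0, 0, 0], [-1, -1, 0, 0, 0, 0], [-1, -1, 0, 0, 0, 0]]
  ]
}}

```text
t: 2.3
tool_pos: [0.5208, -0.062, 0.2317]
tool_rot: [[-0.918, 0.397, 0.002], [0.397, 0.918, -0.003], [-0.003, -0.002, -1.0]]
contact_force: [-0.4, -0.0, 0.3]
width: 0.469
finger_force: 0.0
```

Call:
{"api": "drive_tool", "payload": {
  "plan": [
    [[0, 0, 0, 0, 0, 0.1], [0, 0, 0, 0, 0, 0.2], [0, 0, 0, 0, 0, 0.3], [0, 0, 0, 0, 0, 0.4], [0, 0, 0, 0, 0, 0.5], [0, 0, 0, 0, 0, 0.6], [0, 0, 0, 0, 0, 0.7], [0, 0, 0, 0, 0, 0.8], [0, 0, 0, 0, 0, 0.8]]
  ]
}}

```text
t: 3.2
tool_pos: [0.5192, -0.0545, 0.2311]
tool_rot: [[0.09, 0.996, -0.0], [0.996, -0.09, 0.001], [0.001, -0.0, -1.0]]
contact_force: [-0.3, -0.0, 0.1]
width: 0.467
finger_force: 0.0
```

Call:
{"api": "drive_tool", "payload": {
  "plan": [
    [[-0.32, -0.06, 0.2, 0, 0, 0.095], [-0.32, -0.06, 0.5, 0, 0, 0.19], [-0.32, -0.06, 0.5, 0, 0, 0.28], [-0.32, -0.06, 0.5, 0, 0, 0.37], [-0.32, -0.06, 0.5, 0, 0, 0.46], [-0.32, -0.06, 0.5, 0, 0, 0.55], [-0.32, -0.06, 0.5, 0, 0, 0.64], [-0.32, -0.06, 0.5, 0, 0, 0.73], [-0.32, -0.06, 0.5, 0, 0, 0.788], [-0.32, -0.06, 0.5, 0, 0, 0.788]]
  ]
}}

```text
t: 4.2
tool_pos: [0.5106, -0.0861, 0.1808]
tool_rot: [[0.969, 0.245, -0.001], [0.245, -0.969, 0.001], [-0.001, -0.001, -1.0]]
contact_force: [0.2, 0.4, -0.1]
width: 0.467
finger_force: 0.0
```

```bash
python3 - <<'E'
from h import *
f=ctrl.grab_frame("wrist");s=ctrl.sense();print(s["tool_pos"],s["tool_rot"],s["joint_positions"])
print(f["camera_matrix"],f["R"],f["t"])
u=np.array([.9707,.24,0]);v=np.array([-.24,.9707,0]);st=np.array([.5379,-.1975,0])
P={"big":st+.056*u+[0,0,.058],"small":st-.048*u+[0,0,.058],"bar+":st+.115*v+.038*u+[0,0,.055],"bar-":st+.115*v-.038*u+[0,0,.055]}
im=f["color"].copy()
for k,p in P.items():
    q=proj(f,p);print(k,q); cv2.drawMarker(im,tuple(int(round(x)) for x in q),(0,0,255),0,8,1)
cv2.imwrite("pics/w1.png",cv2.resize(im,(768,576)))
E
```

```text
[ 0.5105 -0.0865  0.1809] [[ 0.9689  0.2475 -0.0006]
 [ 0.2475 -0.9689  0.0005]
 [-0.0005 -0.0006 -1.    ]] [-0.5652  0.5015  0.8485  1.9667 -0.484   0.8882 -0.7825]
[[273.0508   0.     257.3981]
 [  0.     273.0508 190.5336]
 [  0.       0.       1.    ]] [[ 0.2454 -0.9694 -0.0009]
 [-0.9219 -0.2336  0.3092]
 [-0.3    -0.0751 -0.951 ]] [-0.2086  0.4264  0.4793]
big [378.1362 129.0455]
small [364.3263 228.1424]
bar+ [257.4074 146.7627]
bar- [257.0157 217.8384]
```

View pics/w1.png

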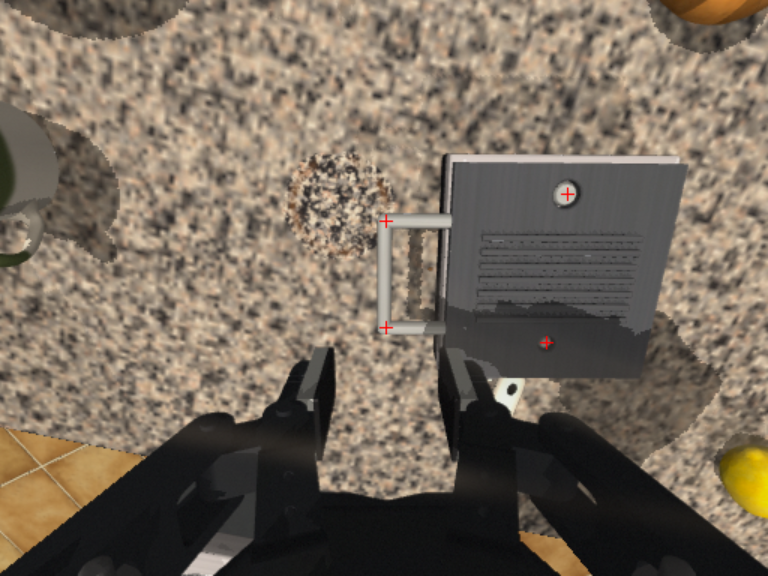

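The wrist view agrees with the prediction: the marks sit on both pins, at (567,194) and (546,343), and on the bar corners at (386,221) and (386,328). I descend and grip.

Call:
{"api": "drive_tool", "payload": {
  "plan": [
    [[0, -0.007, 0.4, 0, 0, 0.004], [0, -0.007, 0.8, 0, 0, 0.004], [0, -0.007, 1, 0, 0, 0.004], [0, -0.007, 1, 0, 0, 0.004]]
  ],
  "jaw": 36
}}

```text
t: 4.65
tool_pos: [0.508, -0.0866, 0.0789]
tool_rot: [[0.971, 0.24, -0.005], [0.24, -0.971, 0.001], [-0.005, -0.002, -1.0]]
contact_force: [0.9, 0.2, 1.6]
width: 0.426
finger_force: 0.0
```

Call:
{"api": "drive_tool", "payload": {
  "plan": [
    [[0, 0, 0.2, 0, 0, 0], [0, 0, 0.4, 0, 0, 0], [0, 0, 0.445, 0, 0, 0], [0, 0, 0.445, 0, 0, 0]]
  ]
}}

```text
t: 5.05
tool_pos: [0.5104, -0.0878, 0.0374]
tool_rot: [[0.971, 0.238, 0.0], [0.238, -0.971, 0.0], [0.0, -0.0, -1.0]]
contact_force: [-0.4, -0.1, 0.3]
width: 0.422
finger_force: 0.0
```

Call:
{"api": "drive_tool", "payload": {
  "plan": [
    [[0, 0, 0, 0, 0, 0], [0, 0, 0, 0, 0, 0], [0, 0, 0, 0, 0, 0], [0, 0, 0, 0, 0, 0], [0, 0, 0, 0, 0, 0], [0, 0, 0, 0, 0, 0]]
  ],
  "jaw": 0,
  "squeeze": 25
}}

```text
t: 5.65
tool_pos: [0.5102, -0.0855, 0.0378]
tool_rot: [[0.971, 0.239, -0.0], [0.239, -0.971, 0.004], [0.001, -0.004, -1.0]]
contact_force: [-1.9, 6.9, 5.8]
width: 0.102
finger_force: 24.7
```

```bash
python3 - <<'E'
from h import *
s=ctrl.sense();print(s)
E
```

```text
{'t': 5.65, 'joint_positions': array([-0.3886,  0.7193,  0.6198,  2.0261, -0.7213,  0.6253, -0.606 ]), 'dq': array([-0.0013, -0.0014,  0.0017,  0.0001, -0.0009, -0.    ,  0.0009]), 'effort': array([  3.0491, -45.6558,  13.9494, -13.1649,   0.6752,  -1.8456,
         0.0144]), 'tool_pos': array([ 0.5102, -0.0855,  0.0378]), 'tool_rot': array([[ 0.9711,  0.2387, -0.0002],
       [ 0.2387, -0.9711,  0.0042],
       [ 0.0008, -0.0041, -1.    ]]), 'contact_force': array([-1.8711,  6.8977,  5.7721]), 'moment': array([ 1.3778,  0.4329, -0.0797]), 'finger_force': 24.68835085630417, 'width': 0.10225594039918703}
```

Call:
{"api": "drive_tool", "payload": {
  "plan": [
    [[0, 0, -0.08, 0, 0, 0], [0, 0.01, -0.16, 0, 0, 0], [0, 0.02, -0.25, 0, 0, 0], [0, 0.04, -0.34, 0, 0, 0], [0, 0.08, -0.48, 0, 0, 0], [0, 0.13, -0.64, 0, 0, 0], [0, 0.2, -0.79, 0, 0, 0], [0, 0.275, -0.93, 0, 0, 0], [0, 0.275, -0.93, 0, 0, 0]]
  ]
}}

```text
t: 6.55
tool_pos: [0.5178, -0.1173, 0.1321]
tool_rot: [[0.972, 0.235, 0.004], [0.235, -0.972, -0.002], [0.004, 0.003, -1.0]]
contact_force: [0.7, -1.1, -3.2]
width: 0.107
finger_force: 24.3
```

Call:
{"api": "drive_tool", "payload": {
  "plan": [
    [[0, 0.1, -0.14, 0, 0, 0], [0, 0.2, -0.27, 0, 0, 0], [0, 0.31, -0.38, 0, 0, 0], [0, 0.44, -0.49, 0, 0, 0], [0, 0.57, -0.58, 0, 0, 0], [0, 0.7, -0.67, 0, 0, 0], [0, 0.85, -0.74, 0, 0, 0], [0, 1, -0.8, 0, 0, 0], [0, 1, -0.8, 0, 0, 0]]
  ]
}}

```text
t: 7.45
tool_pos: [0.5404, -0.2153, 0.2108]
tool_rot: [[0.972, 0.234, 0.002], [0.234, -0.972, -0.002], [0.001, 0.003, -1.0]]
contact_force: [1.1, -1.3, -3.6]
width: 0.1
finger_force: 24.4
```

Call:
{"api": "drive_tool", "payload": {
  "plan": [
    [[0, 0, -0.2, 0, 0, 0], [0, 0, -0.4, 0, 0, 0], [0, 0, -0.6, 0, 0, 0], [0, 0, -0.6, 0, 0, 0], [0, 0, -0.6, 0, 0, 0]]
  ]
}}

```text
t: 7.95
tool_pos: [0.54, -0.2114, 0.269]
tool_rot: [[0.971, 0.237, -0.0], [0.237, -0.971, 0.001], [-0.0, -0.001, -1.0]]
contact_force: [-0.6, 0.1, -4.5]
width: 0.101
finger_force: 24.9
```

```bash
python3 - <<'E'
from h import *
f=ctrl.grab_frame("scene");s=ctrl.sense();print(s["tool_pos"],s["joint_positions"],s["moment"])
cv2.imwrite("pics/s2.png",cv2.resize(f["color"][60:260,120:320],(600,600),interpolation=cv2.INTER_CUBIC))
E
```

```text
[ 0.5395 -0.2112  0.2684] [-0.34    0.502   0.8895  1.7267 -0.4279  1.1224 -0.6508] [ 0.204   0.1089 -0.0431]
```

View pics/s2.png

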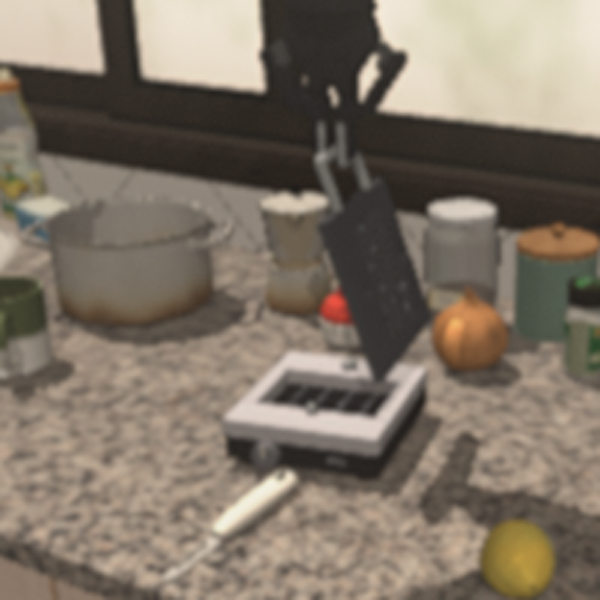

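The scene view shows the plate gripped by its bar and hanging about 20 degrees short of vertical, with the griddle and pins exposed. Bystanders are unmoved. I grip hard and tilt.

Call:
{"api": "drive_tool", "payload": {
  "plan": [
    [[0, 0, 0, 0, 0, 0], [0, 0, 0, 0, 0, 0], [0, 0, 0, 0, 0, 0]]
  ],
  "squeeze": 115
}}

```text
t: 8.3
tool_pos: [0.5398, -0.2119, 0.2692]
tool_rot: [[0.972, 0.237, -0.001], [0.237, -0.972, 0.0], [-0.001, -0.0, -1.0]]
contact_force: [0.4, 0.7, -3.7]
width: 0.066
finger_force: 112.6
```

Call:
{"api": "drive_tool", "payload": {
  "plan": [
    [[0.017, 0.02, -0.01, 0.07, 0, 0], [0.017, 0.05, -0.02, 0.14, 0, 0], [0.017, 0.07, -0.04, 0.21, 0, 0], [0.017, 0.09, -0.06, 0.29, 0, 0], [0.017, 0.11, -0.07, 0.37, 0, 0], [0.017, 0.14, -0.08, 0.45, 0, 0], [0.017, 0.16, -0.1, 0.53, 0, 0], [0.017, 0.18, -0.1, 0.61, 0, 0], [0.017, 0.18, -0.1, 0.667, 0, 0], [0.017, 0.18, -0.1, 0.667, 0, 0]]
  ]
}}

```text
t: 9.3
tool_pos: [0.5456, -0.2291, 0.2759]
tool_rot: [[0.972, 0.115, -0.207], [0.236, -0.489, 0.84], [-0.005, -0.865, -0.502]]
contact_force: [0.1, 1.4, -7.8]
width: 0.067
finger_force: 114.8
```

```bash
python3 - <<'E'
from h import *
f=ctrl.grab_frame("scene");s=ctrl.sense();print(s["tool_pos"],s["tool_rot"],s["joint_positions"],s["moment"],s["finger_force"])
cv2.imwrite("pics/s3.png",cv2.resize(f["color"][60:260,120:320],(600,600),interpolation=cv2.INTER_CUBIC))
E
```

```text
[ 0.5457 -0.23    0.2783] [[ 0.9722  0.1183 -0.2022]
 [ 0.2342 -0.4822  0.8441]
 [ 0.0023 -0.868  -0.4965]] [ 0.7177  0.9318 -0.1541  1.1178 -0.5588  1.9066 -0.7179] [-1.5678 -0.3532 -0.0082] 114.83907580375671
```

View pics/s3.png

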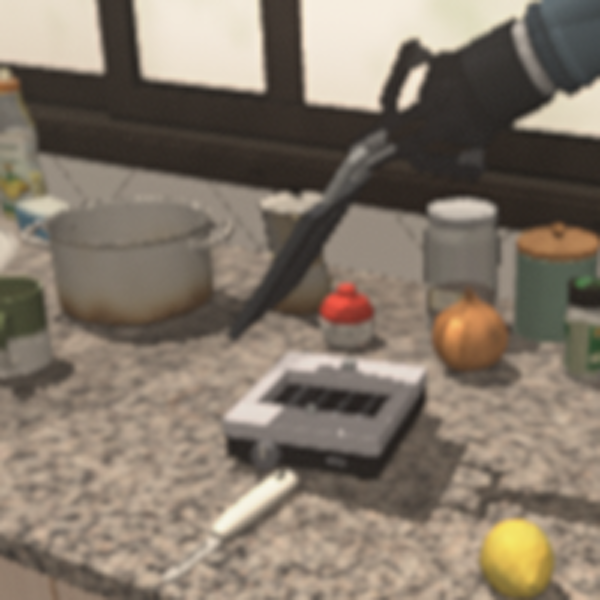

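```bash
cat >> h.py <<'E'
U=np.array([.9707,.24,0]);V=np.array([-.24,.9707,0]);Z=np.array([0,0,1.]);SEAT=np.array([.5379,-.1975,0])
def pose(u,v,z,tilt):
    "bar at griddle u,v (mm), height z mm, tool tilt deg"
    a=np.radians(tilt); zt=np.sin(a)*V-np.cos(a)*Z; R=np.column_stack([U,np.cross(zt,U),zt])
    return SEAT+(u*U+v*V+z*Z)/1000+ctrl.pinch_z*zt,R
def bar():
    s=ctrl.sense();b=s["tool_pos"]-ctrl.pinch_z*s["tool_rot"][:,2];d=(b-SEAT)*1000
    R=s["tool_rot"];return np.array([d@U,d@V,b[2]*1000,np.degrees(np.arctan2(R[:,2]@V,-R[2,2])),np.degrees(np.arctan2(R[1,0],R[0,0]))])
def show(*p):
    print("bar u,v,z,tilt,yaw",bar().round(2),"row",delta(*pose(*p)).round(3))
E
python3 - <<'E'
from h import *
f=ctrl.grab_frame("scene");u,v,z,_,_=bar();B=SEAT+(u*U+v*V+z*Z)/1000
for ph in(30,40,45,50,55,60):
    a=np.radians(ph);d=np.sin(a)*V-np.cos(a)*Z;E=B+.187*d
    print(ph,[((proj(f,E+k*U)-[120,60])*3).round(0) for k in(-.075,.075)],((proj(f,B+.043*d-.075*U)-[120,60])*3).round())
show(0,-56,287,50)
E
```

```text
30 [array([250., 340.]), array([312., 283.])] [322. 208.]
40 [array([220., 317.]), array([286., 263.])] [314. 202.]
45 [array([207., 304.]), array([274., 251.])] [311. 199.]
50 [array([194., 290.]), array([262., 239.])] [308. 195.]
55 [array([182., 275.]), array([252., 225.])] [305. 192.]
60 [array([171., 259.]), array([243., 211.])] [303. 188.]
bar u,v,z,tilt,yaw [ -0.59 -50.37 287.33  59.97  13.52] row [ 0.005  0.063 -0.05  -0.111 -0.004 -0.001]
```

The plate's lower corner at (235,335) matches a lean of about 35 degrees past vertical. The plate is turned the right way, and I ease the tilt because joint 6 is near its limit.

Call:
{"api": "drive_tool", "payload": {
  "plan": [
    [[0.005, 0.063, -0.05, -0.06, -0.004, 0], [0.005, 0.063, -0.05, -0.111, -0.004, 0], [0.005, 0.063, -0.05, -0.111, -0.004, 0], [0.005, 0.063, -0.05, -0.111, -0.004, 0]]
  ]
}}

```text
t: 9.8
tool_pos: [0.5481, -0.2357, 0.2758]
tool_rot: [[0.97, 0.152, -0.19], [0.243, -0.629, 0.738], [-0.007, -0.762, -0.647]]
contact_force: [-1.0, 0.0, -4.1]
width: 0.064
finger_force: 114.8
```

```bash
python3 - <<'E'
from h import *
print(ctrl.sense()["joint_positions"])
show(0,-4.5,245,50)
show(0,-4.5,224,50)
E
```

```text
[ 0.6587  0.8428 -0.0902  1.1704 -0.4903  1.8017 -0.6978]
bar u,v,z,tilt,yaw [  0.84 -53.8  287.92  49.68  14.07] row [-0.002  0.007  0.654  0.003  0.005 -0.002]
bar u,v,z,tilt,yaw [  0.84 -53.8  287.92  49.68  14.07] row [-0.001  0.167  0.79   0.003  0.005 -0.002]
```

Call:
{"api": "drive_tool", "payload": {
  "plan": [
    [[0, 0, 0.3, 0.003, 0, 0], [0, 0.007, 0.65, 0.003, 0, 0], [0, 0.08, 0.72, 0.003, 0, 0], [0, 0.167, 0.79, 0.003, 0, 0], [0, 0.167, 0.79, 0.003, 0, 0], [0, 0.167, 0.79, 0.003, 0, 0]]
  ]
}}

```text
t: 10.4
tool_pos: [0.5358, -0.189, 0.2117]
tool_rot: [[0.97, 0.15, -0.189], [0.241, -0.625, 0.743], [-0.006, -0.766, -0.642]]
contact_force: [0.6, 0.3, -4.1]
width: 0.064
finger_force: 114.8
```

```bash
python3 - <<'E'
from h import *
s=ctrl.sense();print(s["contact_force"],s["moment"],s["joint_positions"]);print(bar())
f=ctrl.grab_frame("scene");u,v,z,_,_=bar();B=SEAT+(u*U+v*V+z*Z)/1000
for ph in(15,25,35):
    a=np.radians(ph);d=np.sin(a)*V-np.cos(a)*Z;E=B+.187*d
    print(ph,[((proj(f,E+k*U)-[120,60])*3).round(0) for k in(-.075,.075)])
cv2.imwrite("pics/s4.png",cv2.resize(f["color"][60:260,120:320],(600,600),interpolation=cv2.INTER_CUBIC))
E
```

```text
[ 0.6063  0.3165 -4.067 ] [-1.573  -0.4474 -0.0572] [ 0.6353  0.8454 -0.1102  1.3369 -0.4939  1.636  -0.6525]
[  0.1437  -5.5495 223.6716  50.024   13.9654]
15 [array([257., 424.]), array([316., 359.])]
25 [array([225., 408.]), array([287., 346.])]
35 [array([195., 389.]), array([261., 328.])]
```

View pics/s4.png

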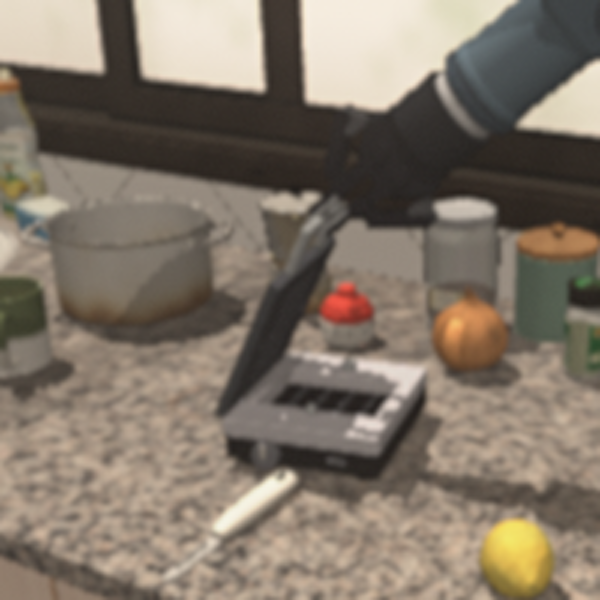

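The lower plate corner at (220,412) is about 5 mm beyond the frame's left edge and just above it. I move right, then lower to contact.

```bash
python3 - <<'E'
from h import *
show(0,-20,224,50);show(0,-20,216,50)
E
```

```text
bar u,v,z,tilt,yaw [  0.38  -5.55 224.13  50.    13.97] row [-0.003  0.094 -0.11   0.     0.003 -0.002]
bar u,v,z,tilt,yaw [  0.38  -5.55 224.13  50.    13.97] row [-0.003  0.155 -0.058  0.     0.003 -0.002]
```

Call:
{"api": "drive_tool", "payload": {
  "plan": [
    [[0, 0.09, -0.11, 0, 0, 0], [0, 0.09, -0.11, 0, 0, 0], [0, 0.12, -0.085, 0, 0, 0], [0, 0.155, -0.058, 0, 0, 0], [0, 0.155, -0.058, 0, 0, 0], [0, 0.155, -0.058, 0, 0, 0]]
  ]
}}

```text
t: 11.05
tool_pos: [0.5408, -0.2055, 0.2114]
tool_rot: [[0.971, 0.156, -0.182], [0.24, -0.626, 0.742], [0.002, -0.764, -0.645]]
contact_force: [-0.5, -16.8, 30.8]
width: 0.07
finger_force: 119.1
```

```bash
python3 - <<'E'
from h import *
s=ctrl.sense();print(s["contact_force"],s["moment"])
f=lambda E,th:(0,E-187*np.cos(th)+5*np.sin(th),50+187*np.sin(th)+5*np.cos(th))
# present pivot implied by bar height
b=bar();from scipy.optimize import brentq
th=brentq(lambda t:f(0,t)[2]-b[2],0,1.4);E=b[1]-f(0,th)[1];print("theta",np.degrees(th),"E",E)
for d in(58,52,46,40): print(d);show(*f(68,np.radians(d)),50)
E
```

```text
[ -0.5014 -16.7676  30.757 ] [1.9149 1.2528 0.961 ]
theta 66.50353202798286 E 47.21250995606533
58
bar u,v,z,tilt,yaw [  0.92 -22.76 223.49  49.85  13.88] row [-0.01   0.12   0.048  0.002 -0.001  0.001]
52
bar u,v,z,tilt,yaw [  0.92 -22.76 223.49  49.85  13.88] row [-0.01   0.307 -0.008  0.002 -0.001  0.001]
46
bar u,v,z,tilt,yaw [  0.92 -22.76 223.49  49.85  13.88] row [-0.01   0.5   -0.043  0.002 -0.001  0.001]
40
bar u,v,z,tilt,yaw [  0.92 -22.76 223.49  49.85  13.88] row [-0.01   0.695 -0.058  0.002 -0.001  0.001]
```

Contact is felt (31 N upward), so I soften the grip to let the bar act as a hinge, then follow the arc down.

Call:
{"api": "drive_tool", "payload": {
  "plan": [
    [[0, 0, 0, 0, 0, 0], [0, 0, 0, 0, 0, 0], [0, 0, 0, 0, 0, 0]]
  ],
  "squeeze": 30
}}

```text
t: 11.35
tool_pos: [0.5408, -0.2055, 0.2114]
tool_rot: [[0.971, 0.156, -0.182], [0.24, -0.626, 0.742], [0.001, -0.764, -0.645]]
contact_force: [-2.0, -17.0, 31.1]
width: 0.065
finger_force: 119.1
```

```bash
cat >> h.py <<'E'
def arc(E,deg): t=np.radians(deg); return (0,E-187*np.cos(t)+5*np.sin(t),50+187*np.sin(t)+5*np.cos(t))
E
python3 - <<'E'
from h import *
s=ctrl.sense();print(s["contact_force"],s["moment"])
for E,d,t in((55,62,50),(57,55,48),(60,48,46),(62,42,44),(64,36,42)): print(E,d,arc(E,d));show(*arc(E,d),t)
E
```

```text
[ -1.9767 -16.9624  31.0892] [1.886  1.3251 0.9982]
55 62 (0, np.float64(-28.376444276666955), np.float64(217.45855767854877))
bar u,v,z,tilt,yaw [  0.92 -22.72 223.48  49.85  13.88] row [-0.009  0.082 -0.004  0.002 -0.001  0.001]
57 55 (0, np.float64(-46.16303337620067), np.float64(206.0493144637967))
bar u,v,z,tilt,yaw [  0.92 -22.72 223.48  49.85  13.88] row [-0.01   0.29  -0.067 -0.021 -0.001  0.001]
60 48 (0, np.float64(-61.41169926171953), np.float64(192.31373539606702))
bar u,v,z,tilt,yaw [  0.92 -22.72 223.48  49.85  13.88] row [-0.01   0.5   -0.095 -0.043 -0.001  0.001]
62 42 (0, np.float64(-73.62242933247845), np.float64(178.84314751649347))
bar u,v,z,tilt,yaw [  0.92 -22.72 223.48  49.85  13.88] row [-0.01   0.688 -0.102 -0.065 -0.001  0.001]
64 36 (0, np.float64(-84.34725168665281), np.float64(163.9609271505672))
bar u,v,z,tilt,yaw [  0.92 -22.72 223.48  49.85  13.88] row [-0.01   0.878 -0.089 -0.087 -0.001  0.001]
```

Call:
{"api": "drive_tool", "payload": {
  "plan": [
    [[0, 0, 0, 0, 0, 0], [0, 0, 0, 0, 0, 0], [0, 0, 0, 0, 0, 0]]
  ],
  "jaw": 0,
  "squeeze": 25
}}

```text
t: 11.65
tool_pos: [0.5408, -0.2054, 0.2114]
tool_rot: [[0.971, 0.156, -0.182], [0.24, -0.626, 0.742], [0.001, -0.764, -0.645]]
contact_force: [-1.7, -16.8, 30.9]
width: 0.063
finger_force: 119.1
```

The fingers hold their old force (119 N), so I open slightly to bleed it off.

Call:
{"api": "drive_tool", "payload": {
  "plan": [
    [[0, 0, 0, 0, 0, 0], [0, 0, 0, 0, 0, 0]]
  ],
  "jaw": 7.5,
  "squeeze": 30
}}

```text
t: 11.85
tool_pos: [0.5408, -0.2054, 0.2112]
tool_rot: [[0.971, 0.156, -0.182], [0.24, -0.626, 0.742], [0.001, -0.764, -0.645]]
contact_force: [-1.7, -16.2, 29.6]
width: 0.088
finger_force: 56.2
```

Call:
{"api": "drive_tool", "payload": {
  "plan": [
    [[0, 0, 0, 0, 0, 0], [0, 0, 0, 0, 0, 0]]
  ],
  "jaw": 8.2,
  "squeeze": 25
}}

```text
t: 12.05
tool_pos: [0.5408, -0.2054, 0.2112]
tool_rot: [[0.971, 0.156, -0.183], [0.24, -0.626, 0.742], [0.001, -0.764, -0.645]]
contact_force: [-1.9, -16.0, 30.5]
width: 0.097
finger_force: 39.1
```

```bash
python3 - <<'E'
from h import *
s=ctrl.sense();print(s["contact_force"],s["moment"],s["finger_force"])
for E,d,t in((55,62,50),(64,36,42)): show(*arc(E,d),t)
E
```

```text
[ -1.9317 -15.9656  30.527 ] [1.6782 1.2464 0.8991] 39.07408833503723
bar u,v,z,tilt,yaw [  0.92 -22.64 223.21  49.84  13.89] row [-0.009  0.08  -0.007  0.002 -0.001  0.001]
bar u,v,z,tilt,yaw [  0.92 -22.64 223.21  49.84  13.89] row [-0.01   0.876 -0.091 -0.087 -0.001  0.001]
```

```bash
cat >> h.py <<'E'
def rows(c,ps):
    p0,R0=pose(*c)
    for p in ps:
        q,R=pose(*p);print(np.round(p,1),np.r_[R0.T@(q-p0)/.1,cv2.Rodrigues(R0.T@R)[0].ravel()/(np.pi/2)].round(3))
E
python3 - <<'E'
from h import *
rows((0,-20,216,50),[(*arc(E,d),t) for E,d,t in((53,64,50),(54,60,50),(55,56,49),(56,52,48),(58,48,47),(59,44,46),(60,40,45),(62,37,44))])
E
```

```text
[  0.  -24.5 220.3  50. ] [ 0.    -0.004 -0.062  0.     0.     0.   ]
[  0.  -35.2 214.4  50. ] [-0.     0.109 -0.106  0.     0.     0.   ]
[  0.  -45.4 207.8  49. ] [-0.     0.229 -0.142 -0.011  0.    -0.   ]
[  0.  -55.2 200.4  48. ] [-0.     0.352 -0.17  -0.022 -0.    -0.   ]
[  0.  -63.4 192.3  47. ] [ 0.     0.47  -0.181 -0.033  0.    -0.   ]
[  0.  -72.  183.5  46. ] [ 0.     0.596 -0.19  -0.044 -0.    -0.   ]
[  0. -80. 174.  45.] [-0.     0.724 -0.191 -0.056 -0.    -0.   ]
[  0.  -84.3 166.5  44. ] [ 0.     0.812 -0.176 -0.067 -0.    -0.   ]
```

Call:
{"api": "drive_tool", "payload": {
  "plan": [
    [[0, 0, -0.06, 0, 0, 0], [0, 0.11, -0.1, 0, 0, 0], [0, 0.23, -0.135, -0.011, 0, 0], [0, 0.35, -0.16, -0.022, 0, 0], [0, 0.47, -0.17, -0.033, 0, 0], [0, 0.6, -0.18, -0.044, 0, 0], [0, 0.72, -0.185, -0.056, 0, 0], [0, 0.81, -0.175, -0.067, 0, 0], [0, 0.81, -0.175, -0.067, 0, 0]]
  ]
}}

```text
t: 12.95
tool_pos: [0.5553, -0.2671, 0.1532]
tool_rot: [[0.971, 0.17, -0.17], [0.241, -0.7, 0.672], [-0.005, -0.693, -0.721]]
contact_force: [1.4, -4.5, 3.1]
width: 0.099
finger_force: 38.7
```

```bash
python3 - <<'E'
from h import *
s=ctrl.sense();print(s["contact_force"],s["moment"],s["finger_force"],s["joint_positions"],bar())
f=ctrl.grab_frame("scene");u,v,z,_,_=bar();B=SEAT+(u*U+v*V+z*Z)/1000
for E in(40,50,60,70):print(E,[((proj(f,SEAT+E*V/1000+k*U+.05*Z)-[120,60])*3).round(0) for k in(-.075,.075)])
cv2.imwrite("pics/s5.png",cv2.resize(f["color"][60:260,120:320],(600,600),interpolation=cv2.INTER_CUBIC))
E
```

```text
[ 1.4049 -4.5062  3.0523] [-0.8904 -0.1907  0.0426] 38.70479106903076 [ 0.654   0.9558 -0.0641  1.1937 -0.4241  1.6066 -0.6077] [  0.245  -84.7018 166.6312  43.8689  13.9303]
40 [array([259., 418.]), array([318., 354.])]
50 [array([249., 416.]), array([309., 353.])]
60 [array([239., 415.]), array([300., 352.])]
70 [array([228., 414.]), array([291., 350.])]
```

View pics/s5.png

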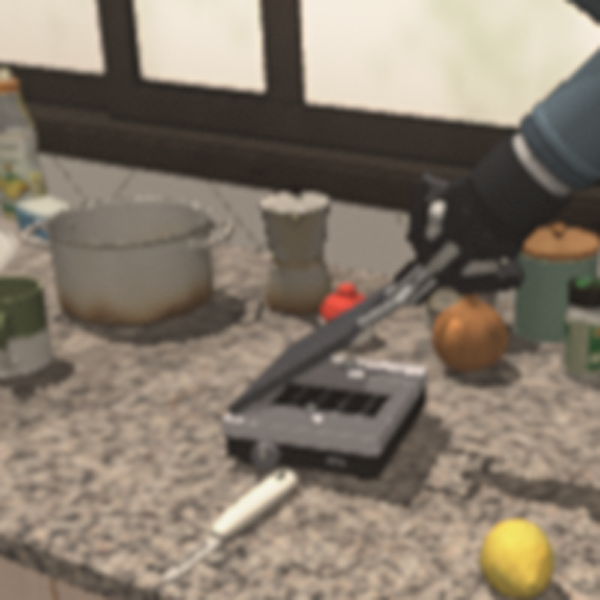

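The free edge rests on the frame near (232,411), at y of about +65 mm, and the plate leans at about 37 degrees with the smooth side up. I continue lowering while sliding the edge to +72.

```bash
python3 - <<'E'
from h import *
rows((0,-84.3,166.5,44),[(*arc(E,d),t) for E,d,t in((64,33,43),(66,29,42),(68,25,41),(70,21,40),(71,18,39),(72,15,38),(72,12.5,38))])
E
```

```text
[  0.  -90.1 156.   43. ] [-0.     0.118  0.035 -0.011  0.     0.   ]
[  0.  -95.1 145.   42. ] [-0.     0.234  0.079 -0.022  0.     0.   ]
[  0.  -99.4 133.6  41. ] [ 0.     0.347  0.132 -0.033  0.     0.   ]
[   0.  -102.8  121.7   40. ] [-0.     0.457  0.194 -0.044  0.     0.   ]
[   0.  -105.3  112.5   39. ] [-0.     0.542  0.242 -0.056 -0.    -0.   ]
[   0.  -107.3  103.2   38. ] [ 0.     0.625  0.294 -0.067  0.    -0.   ]
[   0.  -109.5   95.4   38. ] [ 0.     0.695  0.336 -0.067  0.    -0.   ]
```

Call:
{"api": "drive_tool", "payload": {
  "plan": [
    [[0, 0.12, 0.035, -0.011, 0, 0], [0, 0.235, 0.08, -0.022, 0, 0], [0, 0.345, 0.13, -0.033, 0, 0], [0, 0.455, 0.195, -0.044, 0, 0], [0, 0.54, 0.24, -0.056, 0, 0], [0, 0.625, 0.295, -0.067, 0, 0], [0, 0.695, 0.336, -0.067, 0, 0], [0, 0.695, 0.336, -0.067, 0, 0], [0, 0.695, 0.336, -0.067, 0, 0]]
  ]
}}

```text
t: 13.9
tool_pos: [0.5605, -0.2898, 0.0802]
tool_rot: [[0.97, 0.188, -0.155], [0.244, -0.763, 0.598], [-0.006, -0.618, -0.786]]
contact_force: [-0.2, 2.6, -1.0]
width: 0.1
finger_force: 39.8
```

```bash
python3 - <<'E'
from h import *
s=ctrl.sense();print(s["contact_force"],s["moment"],s["finger_force"],bar())
rows((0,-109.5,95.4,38),[(*arc(72,d),38) for d in(10,8,6,4,2,0)])
for n in("top","scene"):
    f=ctrl.grab_frame(n);cv2.imwrite(f"pics/{n}6.png",f["color"])
    pr=lambda u,v,z:proj(f,SEAT+(u*U+v*V+z*Z)/1000).round(1)
    print(n,[pr(u,72-144*np.cos(.22)*k,60+144*np.sin(.22)*k) for u in(-75,75) for k in(0,1)])
a=cv2.imread("pics/top6.png")[140:250,160:300];b=cv2.imread("pics/scene6.png")[130:240,170:310]
cv2.imwrite("pics/c6.png",np.vstack([cv2.resize(x,(380,299),interpolation=2) for x in(a,b)]))
E
```

```text
[-0.2219  2.5709 -0.959 ] [-0.0098 -0.0513 -0.0346] 39.80762243270874 [  -0.0483 -106.6002   94.9097   38.1675   14.0944]
[   0.  -111.3   87.4   38. ] [0.    0.063 0.052 0.    0.    0.   ]
[   0.  -112.5   81.    38. ] [-0.     0.112  0.095  0.     0.     0.   ]
[   0.  -113.5   74.5   38. ] [0.   0.16 0.14 0.   0.   0.  ]
[   0.  -114.2   68.    38. ] [-0.     0.205  0.187  0.     0.     0.   ]
[   0.  -114.7   61.5   38. ] [0.    0.25  0.235 0.    0.    0.   ]
[   0. -115.   55.   38.] [0.    0.292 0.284 0.    0.    0.   ]
top [array([205.1, 231.2]), array([265.6, 217.8]), array([191.6, 167.2]), array([250.9, 151.7])]
scene [array([195.2, 194.5]), array([244.2, 190. ]), array([216.1, 173.7]), array([260.3, 168.8])]
```

View pics/c6.png

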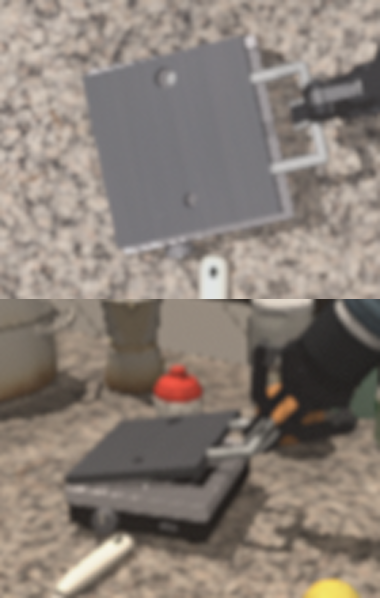

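The top crop shows the free edge corners at full-frame (191.3,167.6) and (205,232). The prediction for a seated edge was (191.6,167.2) and (205.1,231.2), so it is aligned within about 1 mm. Lowering on.

Call:
{"api": "drive_tool", "payload": {
  "plan": [
    [[0, 0.03, 0.025, 0, 0, 0], [0, 0.063, 0.052, 0, 0, 0], [0, 0.09, 0.075, 0, 0, 0], [0, 0.112, 0.095, 0, 0, 0], [0, 0.136, 0.117, 0, 0, 0], [0, 0.16, 0.14, 0, 0, 0], [0, 0.16, 0.14, 0, 0, 0], [0, 0.16, 0.14, 0, 0, 0]]
  ]
}}

```text
t: 14.8
tool_pos: [0.5617, -0.2957, 0.0595]
tool_rot: [[0.97, 0.188, -0.153], [0.242, -0.766, 0.595], [-0.006, -0.615, -0.789]]
contact_force: [0.1, 0.5, -0.2]
width: 0.099
finger_force: 39.5
```

```bash
cat > m.py <<'E'
from h import *
s=ctrl.sense();print(s["contact_force"],s["moment"],s["finger_force"],bar())
f=ctrl.grab_frame("top");g=cv2.cvtColor(f["color"],6)
cv2.imwrite("pics/t_%d.png"%(s["t"]*100),f["color"])
E
python3 m.py
```

```text
[ 0.1293  0.4618 -0.1645] [-0.3381 -0.1017 -0.0464] 39.47090685367584 [  -0.4081 -112.561    74.2874   37.9331   14.0231]
```

```bash
python3 -c "
from h import *
rows((0,-113.5,74.5,38),[(0,-113.9,71,38),(0,-114.3,66,38),(0,-114.6,62,38),(0,-114.8,58,38),(0,-115,55,38)])"
```

```text
[   0.  -113.9   71.    38. ] [-0.     0.025  0.025  0.     0.     0.   ]
[   0.  -114.3   66.    38. ] [-0.     0.059  0.062  0.     0.     0.   ]
[   0.  -114.6   62.    38. ] [-0.     0.086  0.092  0.     0.     0.   ]
[   0.  -114.8   58.    38. ] [-0.     0.112  0.122  0.     0.     0.   ]
[   0 -115   55   38] [-0.     0.132  0.144  0.     0.     0.   ]
```

Call:
{"api": "drive_tool", "payload": {
  "plan": [
    [[0.003, 0.025, 0.025, 0, 0, 0], [0.003, 0.04, 0.044, 0, 0, 0], [0.003, 0.059, 0.062, 0, 0, 0], [0.003, 0.059, 0.062, 0, 0, 0], [0.003, 0.059, 0.062, 0, 0, 0]]
  ]
}}

```text
t: 15.35
tool_pos: [0.562, -0.2973, 0.0506]
tool_rot: [[0.97, 0.187, -0.153], [0.242, -0.767, 0.594], [-0.006, -0.613, -0.79]]
contact_force: [1.7, -4.9, -1.1]
width: 0.094
finger_force: 40.0
```

```bash
python3 m.py
```

```text
[ 1.6525 -4.8911 -1.117 ] [-1.4569 -0.3472  0.0613] 40.045684576034546 [  -0.3976 -114.1357   65.3692   37.8399   13.9877]
```

Call:
{"api": "drive_tool", "payload": {
  "plan": [
    [[0.003, 0.03, 0.03, 0, 0, 0], [0.003, 0.055, 0.06, 0, 0, 0], [0.003, 0.055, 0.06, 0, 0, 0], [0.003, 0.055, 0.06, 0, 0, 0]]
  ]
}}

```text
t: 15.8
tool_pos: [0.5623, -0.2975, 0.0426]
tool_rot: [[0.97, 0.187, -0.154], [0.242, -0.766, 0.595], [-0.006, -0.614, -0.789]]
contact_force: [0.1, -4.9, 1.1]
width: 0.102
finger_force: 40.4
```

```bash
python3 m.py
```

```text
[ 0.1471 -4.8567  1.0517] [-1.281  -0.1284  0.1431] 40.41809141635895 [  -0.2246 -114.373    57.3259   37.905    14.0125]
```

Call:
{"api": "drive_tool", "payload": {
  "plan": [
    [[0.002, 0.02, 0.025, 0, 0, 0], [0.002, 0.027, 0.035, 0, 0, 0], [0.002, 0.027, 0.035, 0, 0, 0], [0.002, 0.027, 0.035, 0, 0, 0]]
  ]
}}

```text
t: 16.25
tool_pos: [0.5623, -0.2975, 0.0405]
tool_rot: [[0.97, 0.188, -0.154], [0.243, -0.765, 0.596], [-0.006, -0.616, -0.788]]
contact_force: [-3.1, -6.4, 12.4]
width: 0.101
finger_force: 41.3
```

```bash
python3 m.py
```

```text
[-3.1123 -6.4232 12.4111] [0.0951 0.8119 0.5948] 41.267080307006836 [  -0.1682 -114.4927   55.2356   37.988    14.0439]
```

The plate meets firm resistance at bar height 55.2 mm, which is the seated height. I release, back out along the tool axis and check.

Call:
{"api": "drive_tool", "payload": {
  "plan": [
    [[0, 0, 0, 0, 0, 0], [0, 0, 0, 0, 0, 0], [0, 0, 0, 0, 0, 0], [0, 0, 0, 0, 0, 0]]
  ],
  "jaw": 24
}}

```text
t: 16.7
tool_pos: [0.5626, -0.2956, 0.0381]
tool_rot: [[0.97, 0.188, -0.155], [0.243, -0.765, 0.597], [-0.006, -0.616, -0.787]]
contact_force: [-0.1, -0.2, -0.3]
width: 0.28
finger_force: 0.0
```

Call:
{"api": "drive_tool", "payload": {
  "plan": [
    [[0, 0, -0.1, 0, 0, 0], [0, 0, -0.3, 0, 0, 0], [0, 0, -0.6, 0, 0, 0], [0, 0, -1, 0, 0, 0], [0, 0, -1, 0, 0, 0]]
  ]
}}

```text
t: 17.2
tool_pos: [0.5798, -0.3613, 0.1221]
tool_rot: [[0.971, 0.189, -0.147], [0.24, -0.771, 0.59], [-0.001, -0.608, -0.794]]
contact_force: [0.1, -0.9, -0.1]
width: 0.279
finger_force: 0.0
```

```bash
python3 m.py; python3 - <<'E'
from h import *
fs=[ctrl.grab_frame(n) for n in("top","scene","wrist")];out=[]
for f,(r,c) in zip(fs[:2],((140,160),(140,170))):
    im=cv2.resize(f["color"][r:r+100,c:c+133],(520,391),interpolation=2)
    pts=[(u,v,60) for u in(-75,75) for v in(-72,72)]+[(-38,-115,55),(38,-115,55),(56,0,58),(-48,0,58)]
    for p in pts:
        q=(proj(f,SEAT+(p[0]*U+p[1]*V+p[2]*Z)/1000)-[c,r]+.5)*3.91-.5
        cv2.drawMarker(im,tuple(int(round(x)) for x in q),(0,0,255),1,7,1)
    out.append(im)
im=np.hstack(out);cv2.imwrite("pics/c7.png",cv2.resize(im,(800,301)))
w=cv2.resize(fs[2]["color"],(398,299));cv2.imwrite("pics/c7.png",np.vstack([cv2.resize(im,(800,301)),np.hstack([w,np.zeros((299,402,3),np.uint8)])]))
E
```

```text
[ 0.1185 -0.9468 -0.117 ] [-0.6342 -0.1558  0.0499] 0.0 [   1.4258 -180.4491  136.9243   37.4787   13.8722]
```

View pics/c7.png

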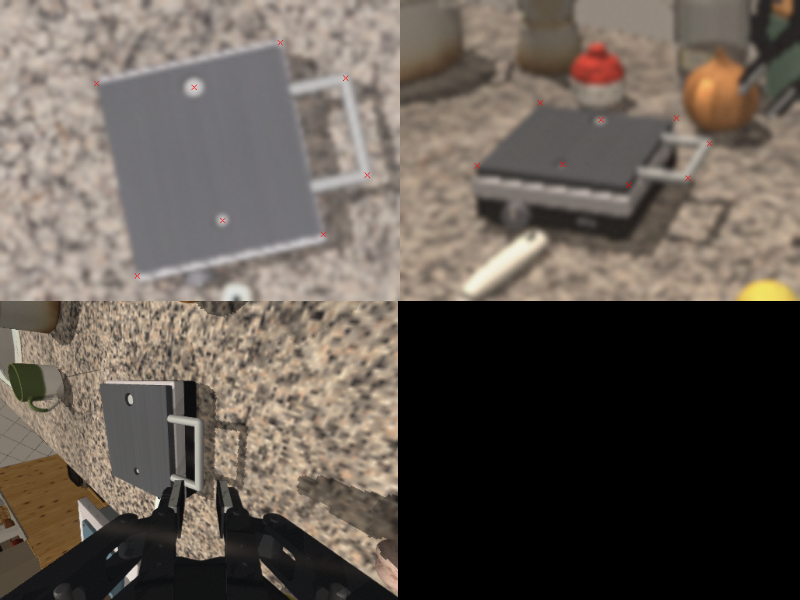

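Both bright pins show in their holes: in the top view at (194,87) and (222,220), right on the marks. The handle is on the right and the smooth face is up. I have used all 10 views, so I check bar height numerically from three cameras.

```bash
python3 - <<'E'
from h import *
for n in("top","scene","wrist"):
    f=ctrl.grab_frame(n);g=cv2.GaussianBlur(cv2.cvtColor(f["color"],6),(3,3),0).astype(np.float32);r=[]
    vs=np.arange(-132,-98,.25)
    for u in(-15,0,15,25):
        P=np.array([proj(f,SEAT+(u*U+v*V+55*Z)/1000) for v in vs],np.float32)
        I=cv2.remap(g,P[:,:1],P[:,1:],1).ravel();w=np.clip(I-np.percentile(I,75),0,None)
        k=np.abs(vs-vs[np.argmax(w)])<8;r.append((w*vs)[k].sum()/w[k].sum())
    a,b,c=[proj(f,SEAT+(v*V+z*Z)/1000) for v,z in((-115,55),(-114,55),(-115,56))]
    print(n,np.round(r,1),"px/mm v",b-a,"z",c-a)
E
```

```text
top [-113.3 -114.  -114.4 -113.9] px/mm v [-0.4242  0.0936] z [ 0.0181 -0.042 ]
scene [-109.7 -110.3 -110.1 -111. ] px/mm v [-0.3499 -0.0424] z [ 0.002  -0.3264]
wrist [-110.1 -109.9 -110.  -110. ] px/mm v [-0.9171 -0.2494] z [-0.7183  0.3215]
```

The wrist and scene readings leave the bar height uncertain by a few mm. I test physically by pressing the slab's handle side gently with closed fingertips.

```bash
python3 - <<'E'
from h import *
show(0,-130,150,0);show(0,-95,125,0)
E
```

```text
bar u,v,z,tilt,yaw [   0.97 -173.88  131.21   38.1    14.09] row [-0.008 -0.346  0.083 -0.423  0.005  0.001]
bar u,v,z,tilt,yaw [   0.97 -173.88  131.21   38.1    14.09] row [-0.005 -0.467  0.496 -0.423  0.005  0.001]
```

Call:
{"api": "drive_tool", "payload": {
  "plan": [
    [[0, -0.1, 0, -0.09, 0, 0], [0, -0.2, 0.02, -0.18, 0, 0], [0, -0.3, 0.05, -0.27, 0, 0], [-0.008, -0.346, 0.083, -0.36, 0.005, 0], [-0.008, -0.346, 0.083, -0.423, 0.005, 0], [-0.008, -0.346, 0.083, -0.423, 0.005, 0], [-0.008, -0.346, 0.083, -0.423, 0.005, 0]]
  ],
  "jaw": 0
}}

```text
t: 18.25
tool_pos: [0.5694, -0.3242, 0.1321]
tool_rot: [[0.97, 0.241, 0.001], [0.241, -0.97, 0.001], [0.001, -0.001, -1.0]]
contact_force: [0.3, -0.2, -0.3]
width: 0.002
finger_force: 0.0
```

```bash
python3 - <<'E'
from h import *
s=ctrl.sense();print(s["contact_force"],s["tool_pos"])
show(0,-62,150,0);show(0,-62,84,0)
E
```

```text
[ 0.3352 -0.1769 -0.2503] [ 0.5694 -0.3242  0.1321]
bar u,v,z,tilt,yaw [   0.16 -130.58  150.79    0.03   13.96] row [-0.001 -0.686  0.008 -0.    -0.     0.001]
bar u,v,z,tilt,yaw [   0.16 -130.58  150.79    0.03   13.96] row [-0.001 -0.685  0.668 -0.    -0.     0.001]
```

Call:
{"api": "drive_tool", "payload": {
  "plan": [
    [[0, -0.35, 0, 0, 0, 0], [0, -0.685, 0.1, 0, 0, 0], [0, -0.685, 0.4, 0, 0, 0], [0, -0.685, 0.6, 0, 0, 0], [0, -0.685, 0.67, 0, 0, 0], [0, -0.685, 0.67, 0, 0, 0], [0, -0.685, 0.67, 0, 0, 0]]
  ]
}}

```text
t: 18.95
tool_pos: [0.5536, -0.2598, 0.0655]
tool_rot: [[0.971, 0.239, 0.002], [0.239, -0.971, -0.001], [0.002, 0.002, -1.0]]
contact_force: [-1.1, -0.0, 0.1]
width: 0.005
finger_force: 0.0
```

Call:
{"api": "drive_tool", "payload": {
  "plan": [
    [[0, 0, 0.02, 0, 0, 0], [0, 0, 0.03, 0, 0, 0], [0, 0, 0.04, 0, 0, 0], [0, 0, 0.06, 0, 0, 0], [0, 0, 0.07, 0, 0, 0], [0, 0, 0.07, 0, 0, 0], [0, 0, 0.07, 0, 0, 0]]
  ]
}}

```text
t: 19.65
tool_pos: [0.5536, -0.2585, 0.0601]
tool_rot: [[0.971, 0.24, 0.003], [0.24, -0.971, -0.001], [0.002, 0.002, -1.0]]
contact_force: [-4.9, 2.7, 17.1]
width: -0.003
finger_force: 8.8
```

Call:
{"api": "drive_tool", "payload": {
  "plan": [
    [[0, 0, 0.01, 0, 0, 0], [0, 0, 0.02, 0, 0, 0], [0, 0, 0.02, 0, 0, 0], [0, 0, 0.02, 0, 0, 0]]
  ]
}}

```text
t: 20.05
tool_pos: [0.5536, -0.2585, 0.06]
tool_rot: [[0.971, 0.24, 0.003], [0.24, -0.971, -0.001], [0.002, 0.001, -1.0]]
contact_force: [-10.3, 5.3, 36.5]
width: 0.002
finger_force: 17.6
```

The surface is rigid at 60.0 mm on the handle side at both 17 N and 36 N, so the plate is flush. I retreat and do a last unviewed check.

Call:
{"api": "drive_tool", "payload": {
  "plan": [
    [[0, 0, -0.2, 0, 0, 0], [0, 0, -0.6, 0, 0, 0], [0, 0, -1, 0, 0, 0], [0, 0, -1, 0, 0, 0]]
  ]
}}

```text
t: 20.45
tool_pos: [0.5566, -0.2599, 0.1618]
tool_rot: [[0.971, 0.24, 0.011], [0.24, -0.971, -0.005], [0.01, 0.007, -1.0]]
contact_force: [0.3, -1.1, -0.6]
width: -0.001
finger_force: 0.0
```

Call:
{"api": "drive_tool", "payload": {
  "plan": [
    [[0, 0.4, 0, 0, 0, 0], [0, 0.8, 0, 0, 0, 0], [0, 1, 0, 0, 0, 0], [0, 1, 0, 0, 0, 0]]
  ]
}}

```text
t: 20.85
tool_pos: [0.576, -0.3594, 0.1555]
tool_rot: [[0.972, 0.236, 0.001], [0.236, -0.972, -0.003], [0.0, 0.004, -1.0]]
contact_force: [0.6, 0.0, -0.3]
width: 0.0
finger_force: 0.0
```

```bash
python3 - <<'E'
from h import *
# pin brightness at predicted places and bystander shift top view vs start
f=ctrl.grab_frame("top");g=cv2.cvtColor(f["color"],6).astype(int)
for u in(56,-48):
    q=proj(f,SEAT+(u*U+58*Z)/1000).round().astype(int);print(u,g[q[1]-3:q[1]+4,q[0]-3:q[0]+4].max(),g[q[1],q[0]])
o=cv2.resize(cv2.imread("pics/top.png"),(512,384),interpolation=3);d=cv2.absdiff(cv2.cvtColor(o,6),g.astype(np.uint8))
for n,(x,y) in dict(lemon=(342,255),peeler=(238,262),timer=(183,103),onion=(249,105),garlic=(364,190)).items(): print(n,d[y-12:y+13,x-12:x+13].mean().round(1))
E
```

```text
56 201 200
-48 122 99
lemon 14.4
peeler 41.2
timer 12.0
onion 6.9
garlic 28.2
```

```bash
python3 -c "
from station import ctrl
print(ctrl.sign_off())"
```

```text
the job is handed in; nothing more can be done
None
```

The plate is turned smooth side up with its handle on the robot's right, seated on both pins with its top face measured at 60.0 mm (flush), released and handed in at about 21 s; the peeler and other bystanders looked unmoved in the last picture I viewed, but a final numeric check was inconclusive, probably because of the arm and its shadow.

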